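# Lock the banding wheel for lettering

## Robot

A 6-joint arm with a two-finger parallel gripper is mounted at the origin on a cart in front of the work surface, level with it; the furniture and walls round the work are solid. World frame = base frame: x ahead of the robot, y to its left, z up, the work surface at z = 0. Lengths are in m, angles in rad, forces in N, time in s.
With the tool pointing down it reaches from about 0.225 to 0.875 m from the base axis. Payload 3.4 kg.
Tool frame: the origin (TCP) lies at the very end of the fingers, on their centre line; the grasp point (between the pads) lies 19 mm behind it; z points along the fingers, y is the line along which they close (so a half turn about z gives the same grasp; the last joint's range is limited). The gripper opens to 85 mm and grips with 20 to 120 N. Pads are 22 mm wide; open, the fingers measure 114 mm over their backs; the gripper's body (76 mm by 85 mm) begins 54 mm behind the grasp point. The pads swing forward as they close: fully open they stand 13 mm farther back than shut.
Start: joints at [-1.252, 0.276, 1.505, -0, 1.361, -0.121], TCP at [0.245, -0.52, 0.231] pointing down, gripper open.
Joint ranges: [-2.89, 2.89], [-0.75, 2.08], [0.22, 2.7], [-1.18, 4.32], [0.11, 2.71], [-2.7, 2.7]. Speed limits (rad/s): [2.57, 2.57, 3.14, 3.14, 3.14, 3.14].

## Interface

Orientations are given as a unit quaternion [w, x, y, z].
In Python, from rig import readout, vision, manip gives the robot as it stands.
- The arm moves only by the shell command python3 -m handwheel 'ROWS' [FORCE]. ROWS is JSON, a list of rows, each a list of 3 entries, a list of its own where there are three numbers: the shift along the tool's x, y, z in mm, then the turn, a rotation vector about the tool's x, y, z in units of 6 degrees (1.0 is 6 degrees), then the closure, from -1 (fully open) to 1 (shut), so that 0 is half open. A call has 1 to 20 rows; each row shifts and turns the commanded pose from where the row before left it, along the tool's axes as they then stand; what a row does not reach is not made up. A row lasts 1/8 s, in which the tool goes at most 62.5 mm and 10.7 degrees, less where a joint would pass 70% of its speed; a pose out of reach is approached as far as the arm can. A call is refused whole if a number of a shift passes 62.5 or a number of a turn 1, either way. A call with a gripper value outside its range is refused whole. The fingers move at their own pace and stop on an object; FORCE is the grip in N (left out, the last holds). Time passes only in rows, so rows that do not move let the fingers close. It gives the time, the measured TCP pose, the force, the opening and the grip force at its end, in the units of the state.
- readout.get_state(): the state, without advancing time (a new reading comes with each control period).
- vision.get_image(name): name is "scene" or "top" or "wrist"; returns the picture (480x640x3 uint8, blue, green, red); there is no depth.
- vision.camera_params(name): a dict with "intrinsics" (3x3 intrinsics, pixels), "rvec" (rotation vector, rad) and "tvec" (3), from world to camera coordinates, as OpenCV has them; the wrist camera has in their place "hand_eye" (4x4, takes a point from camera to tool coordinates, whose origin is the TCP and whose axes are the flange's). Camera axes: x right, y down, z forward; pixel columns grow to the right and rows downward; lengths in m; the calibration is good to about 2 mm. A picture is of the moment at which its call begins: read the wrist's pose just before it. camera_params takes no time and is no camera call.
- manip.sign_off(): hands the job in; it is judged then, once.
The state is a dict: "clock": time; "qpos": joint angles; "qd": joint speeds; "effort": joint torques, N m; "position": TCP position; "ee_rot": TCP orientation; "contact_force": force on the tool from outside, world axes, zero at the start; "moment": the same for the moment, N m; "width": finger opening in m; "gripper_force": force on a finger pad.
Only numpy, scipy, OpenCV 4.12 (cv2) and the standard library are available. Lean on these libraries where they do the work, as an engineer would, in place of code of your own. Each camera call takes 0.05 s, during which the arm holds its last target. There are 200 camera calls.

## Task

The bowl on the banding wheel is about to be lettered, so lock the wheel. Push the upright wooden peg on the wheel round with the outside of the fingers until the slot in the wheel's rim faces the lock bar, then push the bar by its upright steel tab through the slot until it is fully home. Nothing is gripped or lifted: turn the wheel steadily so that the bowl stays upright in the middle of it, do not touch the bowl, and leave the other things on the table where they lie.

Things in the scene. Friction and masses are not known exactly. Their poses are not given: they have to be found in the camera images.
- wheel_base: fixed dark steel base: round foot 210 mm across, and an arm 52 mm wide along its own -y with the lock bar's guide (40 mm wide, 145 to 187 mm from the axle, top 60 mm above the table). Origin on the table under the axle; z up. The bar lies at the base's x = 0 and is pushed along the base's +y, towards the axle. Its yaw varies (-0.4 to 0.15 rad).
- wheel_head (a joint): angle (rad) of the round aluminium wheel head on its axle, counter-clockwise positive seen from above, no stops; at 0 and at 6.283 the slot faces the lock bar. Starts between 0.8 and 5.48. The head is 250 mm across, 14 mm thick, its flat top 54 mm above the table. It turns with light friction (about 1 N at the peg) and stays where it is left.
- wheel_slot (a point): middle of the mouth of the one open slot in the rim of the wheel head, 125 mm from the axle, at the level of the head's top. The slot is 19 mm wide and 36 mm deep, its mouth flared to 30 mm.
- turn_peg (a point): centre of the top of the wooden turning peg, fixed upright on the head, 100 mm from the axle, exactly opposite the slot; 17 mm thick, it stands from 54 to 88 mm above the table. Push its side to turn the head.
- lock_bar (a joint): how far (m) the lock bar is pushed in: 0 drawn right back, 0.036 fully home, its tab against the guide; starts between 0 and 0.004. Flat steel bar 14 mm wide, 9 mm thick, level with the head. It slides stiffly (2.5 N, a little more when moved fast) and stays where it is left. Unless the slot faces it, its nose meets the rim.
- bar_tab (a point): middle of the outer face (away from the axle, the one to push) of the bar's upright thumb tab, 80 mm above the table. The tab is 34 mm wide, 8 mm thick along the bar, and reaches from 41 to 93 mm above the table; drawn back, this face is 231 mm from the axle, fully home 195 mm.
- bar_nose (a point): tip of the lock bar's tapered nose (5 mm wide), at its top face, 51 mm above the table; drawn right back it is 133 mm from the axle, 8 mm clear of the rim
- bowl: loose terracotta bowl, 110 mm across its rim, 46 mm high, 0.13 to 0.25 kg, standing free on the middle of the wheel head; origin at the centre of its underside, z up. Not to be touched.
- ink_2: bystander: ink bottle with a dark screw cap, 47 mm wide, 67 mm high, standing on the table behind the wheel; origin at the centre of its underside
- glue_stick: bystander: glue stick, 26 mm thick, 92 mm high, standing on the table behind the wheel; origin at the centre of its underside
- masking_tape: bystander: roll of masking tape, 94 mm across, 25 mm high, lying beside the lock bar on the far side; origin at the centre of its underside
- paint_tube_1: bystander: paint tube, 36x136x26 mm, lying beside the lock bar on the robot's side; origin at the centre of its underside
- brush_1: bystander: round brush, 8x180x8 mm, lying in front of the wheel; origin at the middle of its underside
- eraser: bystander: block eraser, 23x52x13 mm, lying on the side of the wheel away from the lock bar; origin at the centre of its underside

How it is judged:
By the outcome, as a careful person would: the job done as asked, in the order asked, and still so for the second after the job is handed in, with the robot touching nothing.
It also fails if it takes over 61 s, if anything falls off the work surface, if the arm or the gripper's body presses on something with over 40 N, if the wrist force passes 120 N, or if a joint passes its speed limit or range.

## Working session

There is one attempt and no reset: what is moved stays moved. The work goes in short steps, Python scripts to look and compute and a shell command to move; the robot and the scene stay as the last step left them, time stands still between calls to the robot, and variables do not carry over. Pictures are saved under pics/ and viewed, at most 10 in all, crops included, and the job is handed in when it is done.

```bash
mkdir -p pics; ls; python3 - <<'E'
from rig import readout, vision
import cv2
for n in ("top","scene"):
    cv2.imwrite(f"pics/{n}0.png",vision.get_image(n)); p=vision.camera_params(n); print(n,p)
s=readout.get_state(); print(s)
E
```

```text
pics
top {'intrinsics': array([[495.82509821,   0.        , 316.83626152],
       [  0.        , 495.82509821, 252.22241948],
       [  0.        ,   0.        ,   1.        ]]), 'rvec': array([ 2.0860124 , -2.12899938,  0.23387271]), 'tvec': array([-0.02379803,  0.56952094,  0.80716421])}
scene {'intrinsics': array([[624.92274565,   0.        , 323.47839523],
       [  0.        , 624.92274565, 238.44001762],
       [  0.        ,   0.        ,   1.        ]]), 'rvec': array([ 1.14096731, -2.42518563,  0.93439385]), 'tvec': array([0.34305462, 0.37173118, 1.00179465])}
{'clock': 0.1, 'qpos': array([-1.25202824e+00,  2.76487832e-01,  1.50600874e+00, -4.15528280e-05,
        1.36071936e+00, -1.21018940e-01]), 'qd': array([ 0.00012848, -0.00049165, -0.00352437,  0.00031238, -0.0009411 ,
        0.00088193]), 'effort': array([ 1.08541662e-03, -4.17699194e+01, -2.46404493e+01, -1.96977958e-04,
        5.82134351e-03,  8.59533202e-06]), 'position': array([ 0.24462328, -0.51983441,  0.23055039]), 'ee_rot': array([-8.05669576e-04,  9.75919412e-01,  2.18129872e-01, -1.00336676e-04]), 'contact_force': array([0.35376705, 0.5703337 , 0.10924915]), 'moment': array([-0.04487809, -0.00258867, -0.01691836]), 'gripper_force': 0.0, 'width': 0.08534676992419014}
```

View pics/top0.png

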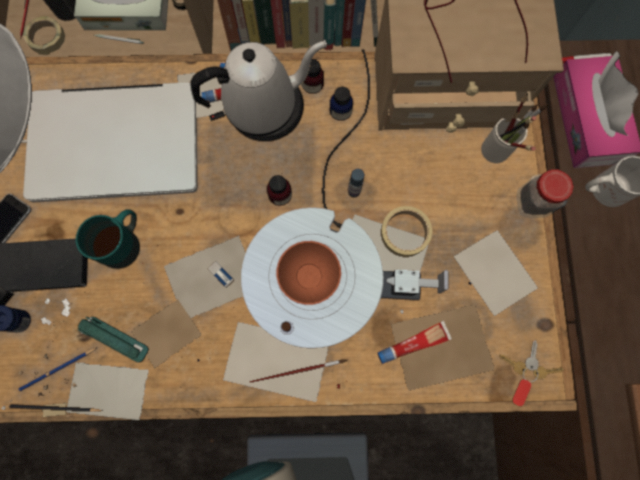

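View pics/scene0.png

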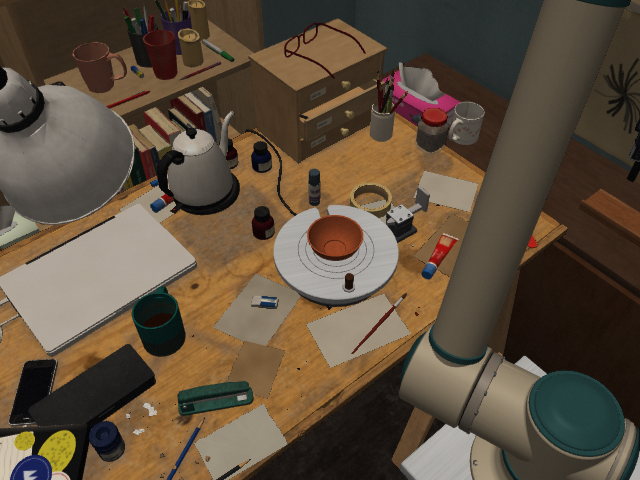

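The top view shows the wheel centred at about (312,277), with the peg at (286,326), the slot at (337,224) and the bar tab at (445,282), which lies to the robot's right. The scene view agrees. Next I'll work out positions and zoom in.

```bash
cat > h.py <<'E'
import numpy as np, cv2
from rig import vision, readout
P={n:vision.camera_params(n) for n in("top","scene")}
def back(uv,z,n="top"):
    p=P[n];R=cv2.Rodrigues(p["rvec"])[0];t=p["tvec"]
    d=R.T@np.linalg.solve(p["intrinsics"],[uv[0],uv[1],1]);c=-R.T@t
    return c+d*(z-c[2])/d[2]
def proj(X,n="top"):
    p=P[n];return cv2.projectPoints(np.array(X,float).reshape(-1,3),p["rvec"],p["tvec"],p["intrinsics"],None)[0][:,0]
E
python3 - <<'E'
from h import *
im=cv2.imread("pics/top0.png")
c=im[200:360,220:470]; cv2.imwrite("pics/crop0.png",cv2.resize(c,None,fx=3.2,fy=3.2,interpolation=cv2.INTER_CUBIC))
# wheel: bright, unsaturated
hsv=cv2.cvtColor(im,cv2.COLOR_BGR2HSV)
m=((hsv[...,1]<45)&(hsv[...,2]>130)).astype('u1');m[:, 384:]=0;m[:200]=0;m[:,:238]=0;m[352:]=0
m=cv2.morphologyEx(m,cv2.MORPH_OPEN,np.ones((5,5)))
k=max(cv2.findContours(m,0,1)[0],key=cv2.contourArea)
W=np.array([back(q[0],.054)[:2] for q in k])
from scipy.optimize import least_squares
f=least_squares(lambda c:np.hypot(*(W-c).T)-.125,W.mean(0),loss='soft_l1',f_scale=.001)
C=f.x;print("centre",C,np.median(abs(f.fun)))
for n,uv,z in(("peg",(286,326),.088),("slot",(336,223),.054),("tab",(445,282),.093),("nose",(385,281),.051)):
    X=back(uv,z);d=X[:2]-C;print(n,X,np.hypot(*d)*1e3,np.degrees(np.arctan2(d[1],d[0])))
E
```

```text
centre [ 0.52731937 -0.02438862] 0.002347558069458189
peg [0.43988761 0.01803265 0.088     ] 97.17961633181122 154.1176673128229
slot [ 0.6237602  -0.07093288  0.054     ] 107.08501981965244 -25.762877546009918
tab [ 0.50690829 -0.24799464  0.093     ] 224.53565895177567 -95.21558774517825
nose [ 0.51728991 -0.15399253  0.051     ] 129.99139083653273 -94.42504309302302
```

View pics/crop0.png

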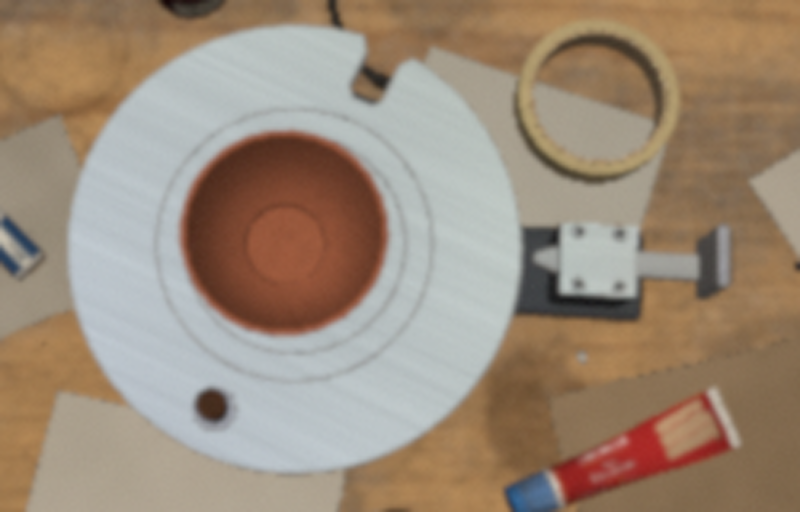

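The crop shows the wheel rim spanning columns 68–521 and rows 25–473, the peg at (212,405), the slot mouth at (385,45), the nose at (533,258) and the tab top at (715,262). I'll refine the centre from the rim gradient, then work out the staging pose.

```bash
cat >> h.py <<'E'
from scipy.optimize import least_squares
def wheel(im,n="top",C0=(.527,-.0244)):
    g=cv2.GaussianBlur(im,(0,0),1)[...,0].astype('f4');C=np.array(C0)
    r=np.arange(.112,.138,.0005)
    for _ in range(3):
        W=[]
        for a in np.arange(0,2*np.pi,.035):
            X=np.c_[C[0]+r*np.cos(a),C[1]+r*np.sin(a),0*r+.054];q=proj(X,n).astype('f4')
            v=cv2.remap(g,q[:,0].reshape(1,-1),q[:,1].reshape(1,-1),cv2.INTER_LINEAR)[0]
            i=np.argmin(np.gradient(v));W.append(X[i,:2])
        W=np.array(W);f=least_squares(lambda c:np.hypot(*(W-c).T)-.125,C,loss='soft_l1',f_scale=.001);C=f.x
    return C,np.median(abs(f.fun))
def pol(C,X):
    d=np.array(X[:2])-C;return X[:2].round(4),round(np.hypot(*d)*1e3,1),round(np.degrees(np.arctan2(d[1],d[0])),1)
E
python3 - <<'E'
from h import *
im=cv2.imread("pics/top0.png")
C,r=wheel(im);print(C,r)
sc=wheel(cv2.imread("pics/scene0.png"),"scene",C);print("scene",sc)
cr=lambda u,v:(u/3.2+219.7-.0,v/3.2+199.7)
for n,uv,z in(("peg",cr(212,405),.088),("slot",cr(370,101),.054),("nose",cr(533,258),.051),("tabtop outer",cr(731,259),.093),("tab bottom",cr(697,265),.06)):
    print(n,pol(C,back(uv,z)))
s=readout.get_state();x=s['ee_rot'];print(s['position'])
E
```

```text
[ 0.53007709 -0.02563995] 0.0005192619500541604
scene (array([ 0.53010759, -0.02491719]), np.float64(0.0005551615611109201))
peg (array([0.4395, 0.0181]), np.float64(100.6), np.float64(154.2))
slot (array([ 0.6085, -0.0693]), np.float64(89.7), np.float64(-29.1))
nose (array([ 0.5184, -0.1563]), np.float64(131.1), np.float64(-95.1))
tabtop outer (array([ 0.5091, -0.2534]), np.float64(228.7), np.float64(-95.3))
tab bottom (array([ 0.5114, -0.2437]), np.float64(218.9), np.float64(-94.9))
[ 0.24462328 -0.51983441  0.23055039]
```

```bash
python3 -m handwheel '[[[12,-12,0],[0,0,0],1],[[24,-25,0],[0,0,0],1],[[24,-25,0],[0,0,0],1],[[24,-25,0],[0,0,0],1],[[24,-25,0],[0,0,0],1],[[24,-25,0],[0,0,0],1],[[24,-25,0],[0,0,0],1],[[24,-25,0],[0,0,0],1],[[24,-25,0],[0,0,0],1],[[24,-25,0],[0,0,0],1],[[24,-25,0],[0,0,0],1],[[24,-25,0],[0,0,0],1],[[24,-25,0],[0,0,0],1],[[24,-25,0],[0,0,0],1],[[24,-25,0],[0,0,0],1],[[20,-18,0],[0,0,0],1]]' 20
python3 -m handwheel '[[[0,0,0],[0,0,-1],1],[[0,0,0],[0,0,-1],1],[[0,0,0],[0,0,-1],1],[[0,0,0],[0,0,-1],1],[[0,0,0],[0,0,-1],1],[[0,0,0],[0,0,-1],1],[[0,0,0],[0,0,-1],1],[[0,0,0],[0,0,-1],1],[[0,0,0],[0,0,-1],1],[[0,0,0],[0,0,-1],1],[[0,0,0],[0,0,-1],1],[[0,0,0],[0,0,-1],1],[[0,0,0],[0,0,-1],1],[[0,0,0],[0,0,-1],1],[[0,0,0],[0,0,-1],1],[[0,0,0],[0,0,-1],1],[[0,0,0],[0,0,-1],1],[[0,0,0],[0,0,-1],1],[[0,0,0],[0,0,-1],1],[[0,0,0],[0,0,-1],1]]'
python3 -m handwheel '[[[0,0,20],[0,0,-1],1],[[0,0,20],[0,0,-0.5],1],[[0,0,20],[0,0,0],1],[[0,0,20],[0,0,0],1],[[0,0,0],[0,0,0],1]]'
```

```text
clock: 2.1
position: [0.4151, -0.0176, 0.2312]
ee_rot: [-0.0, 0.976, 0.219, -0.0]
contact_force: [-0.5, 0.6, -0.2]
width: 0.0
gripper_force: 0.0
clock: 4.6
position: [0.4149, -0.0189, 0.2311]
ee_rot: [-0.0, 0.297, 0.955, 0.0]
contact_force: [0.4, -0.5, 0.3]
width: -0.0
gripper_force: 0.0
clock: 5.22
position: [0.4138, -0.0188, 0.1501]
ee_rot: [-0.002, 0.223, 0.975, 0.0]
contact_force: [0.7, -0.3, 0.1]
width: 0.0002
gripper_force: 0.0
```

```bash
python3 -m handwheel '[[[0,0,20],[0,0,0],1],[[0,0,20],[0,0,0],1],[[0,0,20],[0,0,0],1],[[0,0,14],[0,0,0],1],[[0,0,8],[0,0,0],1],[[0,6,0],[0,0,0],1],[[0,6,0],[0,0,0],1],[[0,0,0],[0,0,0],1]]'
python3 - <<'E'
from h import *
a=vision.get_image("scene")[180:340,240:440];b=vision.get_image("top")[200:360,220:420]
cv2.imwrite("pics/c1.png",np.hstack([cv2.resize(i,(400,320),interpolation=2) for i in(a,b)]))
E
```

```text
clock: 6.22
position: [0.422, -0.0086, 0.0699]
ee_rot: [0.001, 0.223, 0.975, 0.0]
contact_force: [-0.8, -0.3, 0.3]
width: 0.0001
gripper_force: 0.0
```

View pics/c1.png

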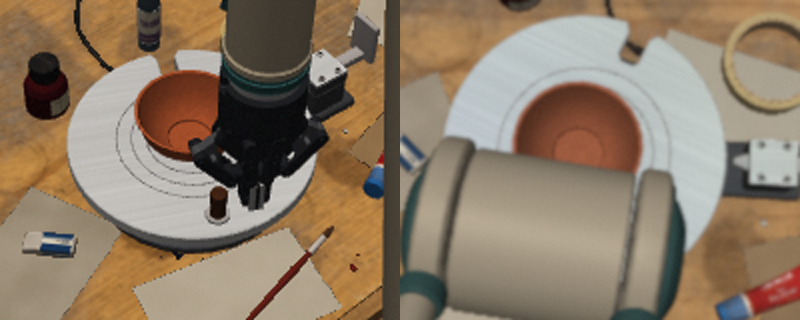

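The scene crop shows the shut fingertips at (258,195) on the wheel, just to the right of the peg at (217,203) and clear of the bowl. In the top view the arm hides the peg. I'll start pushing along the arc, slowly and steadily.

```bash
python3 -m handwheel '[[[0,2,0],[0,0,0],1],[[0,2,0],[0,0,0],1],[[0,2,0],[0,0,0],1],[[0,2,0],[0,0,0],1],[[0,2,0],[0,0,0],1],[[0.4,1.8,0],[0,0,0.1667],1],[[0.7,3.7,0],[0,0,0.3333],1],[[1,5.5,0],[0,0,0.5],1],[[1,5.5,0],[0,0,0.5],1],[[1,5.5,0],[0,0,0.5],1],[[1,5.5,0],[0,0,0.5],1],[[1,5.5,0],[0,0,0.5],1],[[1,5.5,0],[0,0,0.5],1],[[1,5.5,0],[0,0,0.5],1],[[0.7,3.7,0],[0,0,0.3333],1],[[0.4,1.8,0],[0,0,0.1667],1],[[0,0,0],[0,0,0],1]]'
python3 - <<'E'
from h import *
a=vision.get_image("scene")[180:340,240:440];b=vision.get_image("top")[200:360,220:420]
cv2.imwrite("pics/c2.png",np.hstack([cv2.resize(i,(400,320),interpolation=2) for i in(a,b)]))
s=readout.get_state();print(pol(np.array([.530,-.0253]),s['position']))
E
```

```text
clock: 8.45
position: [0.4486, 0.0444, 0.0693]
ee_rot: [0.0, 0.445, 0.896, 0.0]
contact_force: [-0.2, -0.4, 0.2]
width: 0.0003
gripper_force: 0.0
(array([0.4485, 0.0443]), np.float64(107.2), np.float64(139.5))
```

View pics/c2.png

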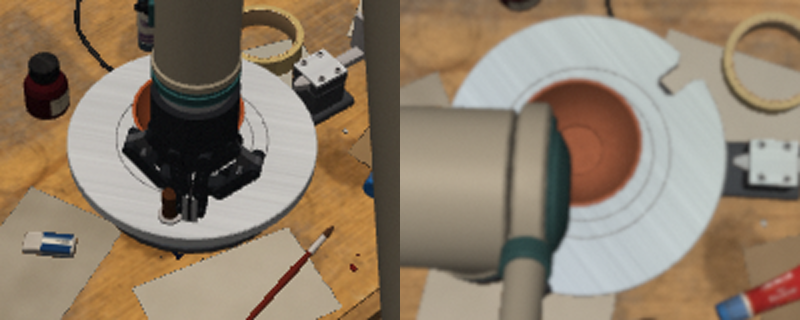

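The wheel is turning. The slot now shows at about (670,75) in the right half, with the fingers on the peg at (170,205) in the left half. Next I'll measure the slot angle in code.

```bash
cat >> h.py <<'E'
def slot(im,C,lo=-115,hi=-10,r=(.104,.108,.112)):
    hsv=cv2.cvtColor(im,cv2.COLOR_BGR2HSV).astype('f4')
    a=np.arange(lo,hi,.1);out=[]
    for R in r:
        t=np.radians(a);q=proj(np.c_[C[0]+R*np.cos(t),C[1]+R*np.sin(t),0*t+.054]).astype('f4')
        v=cv2.remap(im.astype('f4'),q[:,0][None],q[:,1][None],cv2.INTER_LINEAR)[0][:,0]
        w=a[v<(np.median(v)+v.min())/2]
        out.append((round(w.mean(),1),round(np.radians(np.ptp(w))*R*1e3,1)) if len(w) else None)
    return out
E
python3 - <<'E'
from h import *
C=np.array([.530,-.0253])
print(slot(cv2.imread("pics/top0.png"),C)); print(slot(vision.get_image("top"),C))
E
```

```text
[(np.float64(-26.6), np.float64(18.3)), (np.float64(-26.5), np.float64(18.8)), (np.float64(-26.5), np.float64(19.2))]
[(np.float64(-52.4), np.float64(20.5)), (np.float64(-52.2), np.float64(19.8)), (np.float64(-52.4), np.float64(19.7))]
```

```bash
python3 -m handwheel '[[[0.4,1.8,0],[0,0,0.1667],1],[[0.7,3.7,0],[0,0,0.3333],1],[[1,5.5,0],[0,0,0.5],1],[[1,5.5,0],[0,0,0.5],1],[[1,5.5,0],[0,0,0.5],1],[[1,5.5,0],[0,0,0.5],1],[[1,5.5,0],[0,0,0.5],1],[[1,5.5,0],[0,0,0.5],1],[[1,5.5,0],[0,0,0.5],1],[[1,5.5,0],[0,0,0.5],1],[[1,5.5,0],[0,0,0.5],1],[[1,5.5,0],[0,0,0.5],1],[[1,5.5,0],[0,0,0.5],1],[[0.7,3.7,0],[0,0,0.3333],1],[[0.4,1.8,0],[0,0,0.1667],1],[[0.4,1.8,0],[0,0,0.1667],1],[[0,0,0],[0,0,0],1]]'
python3 - <<'E'
from h import *
C=np.array([.530,-.0253])
b=vision.get_image("top");print(slot(b,C))
cv2.imwrite("pics/c3.png",np.hstack([cv2.resize(i,(400,320),interpolation=2) for i in(vision.get_image("scene")[180:340,240:440],b[200:360,260:460])]))
s=readout.get_state();print(pol(C,s['position']))
E
```

```text
clock: 10.72
position: [0.5126, 0.0797, 0.0693]
ee_rot: [0.0, 0.724, 0.69, 0.0]
contact_force: [-0.3, -0.2, -1.0]
width: -0.0
gripper_force: 0.2
[(np.float64(-92.1), np.float64(19.2)), (np.float64(-92.1), np.float64(19.2)), (np.float64(-92.0), np.float64(19.2))]
(array([0.5125, 0.0797]), np.float64(106.4), np.float64(99.4))
```

View pics/c3.png

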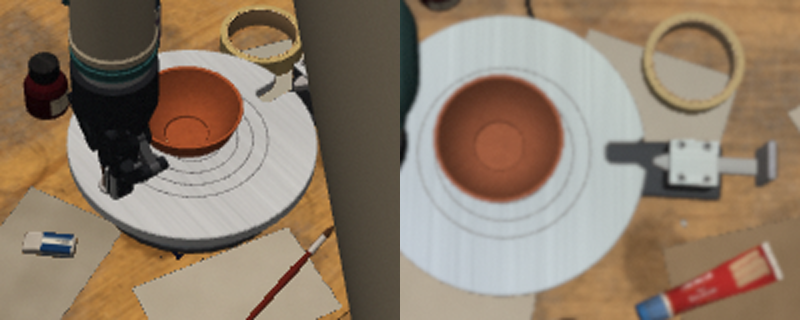

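The slot is at −92.1° and nearly faces the bar. The bowl is still centred. About 3° more.

```bash
python3 -m handwheel '[[[0.2,0.9,0],[0,0,0.0833],1],[[0.4,1.8,0],[0,0,0.1667],1],[[0.2,0.9,0],[0,0,0.0833],1],[[0.2,0.9,0],[0,0,0.0833],1],[[0,0,0],[0,0,0],1],[[0,0,0],[0,0,0],1]]'
python3 - <<'E'
from h import *
C=np.array([.530,-.0253])
b=vision.get_image("top");print(slot(b,C)); print(wheel(b,C0=C))
s=readout.get_state();print(pol(C,s['position']))
E
```

```text
clock: 11.58
position: [0.5172, 0.0805, 0.0693]
ee_rot: [0.0, 0.739, 0.674, 0.0]
contact_force: [-0.4, -0.1, -0.3]
width: 0.0002
gripper_force: 0.1
[(np.float64(-94.6), np.float64(19.2)), (np.float64(-94.6), np.float64(19.0)), (np.float64(-94.6), np.float64(19.0))]
(array([ 0.529949 , -0.0240026]), np.float64(0.0010508838041366556))
(array([0.5172, 0.0805]), np.float64(106.6), np.float64(96.9))
```

Only about 0.5° off, which is within the slot's play. I'll nudge it a hair, back off, lift and carry over to the tab.

```bash
python3 -m handwheel '[[[0,0.7,0],[0,0,0],1],[[0,0,0],[0,0,0],1],[[0,-5,0],[0,0,0],1],[[0,-10,0],[0,0,0],1],[[0,0,-20],[0,0,0],1],[[0,0,-35],[0,0,0],1],[[0,0,-35],[0,0,0],1],[[0,0,-30],[0,0,0],1],[[0,0,-10],[0,0,0],1]]'
python3 -m handwheel '[[[-9,1.6,0],[0,0,0],1],[[-30,3,0],[0,0,0],1],[[-30,3,0],[0,0,0],1],[[-30,3,0],[0,0,0],1],[[-30,3,0],[0,0,0],1],[[-30,3,0],[0,0,0],1],[[-30,3,0],[0,0,0],1],[[-30,3,0],[0,0,0],1],[[-30,3,0],[0,0,0],1],[[-30,3,0],[0,0,0],1],[[-30,3,0],[0,0,0],1],[[-30,3,0],[0,0,0],1],[[-20,2,0],[0,0,0],1],[[-10,2,0],[0,0,0],1],[[0,0,0],[0,0,0],1]]'
python3 - <<'E'
from h import *
C=np.array([.530,-.0253])
s=readout.get_state();print(pol(C,s['position']),s['position'],s['qpos'])
b=vision.get_image("top");print(slot(b,C))
cv2.imwrite("pics/c4.png",np.hstack([cv2.resize(i,(400,320),interpolation=2) for i in(vision.get_image("scene")[130:290,280:480],b[200:360,280:480])]))
E
```

```text
clock: 12.75
position: [0.5031, 0.082, 0.201]
ee_rot: [0.001, 0.739, 0.674, 0.001]
contact_force: [0.2, 0.4, -0.6]
width: 0.0002
gripper_force: 0.0
clock: 14.62
position: [0.5069, -0.2892, 0.1987]
ee_rot: [-0.001, 0.739, 0.673, 0.0]
contact_force: [0.9, 1.1, 0.8]
width: 0.0001
gripper_force: 0.0
(array([ 0.5069, -0.2892]), np.float64(264.9), np.float64(-95.0)) [ 0.50689771 -0.28920539  0.19871387] [-6.37877111e-01  3.08874107e-01  1.53951535e+00  3.32665141e-04
  1.29431665e+00 -5.44812105e-01]
[(np.float64(-94.8), np.float64(19.2)), (np.float64(-94.7), np.float64(19.2)), (np.float64(-94.8), np.float64(19.2))]
```

View pics/c4.png

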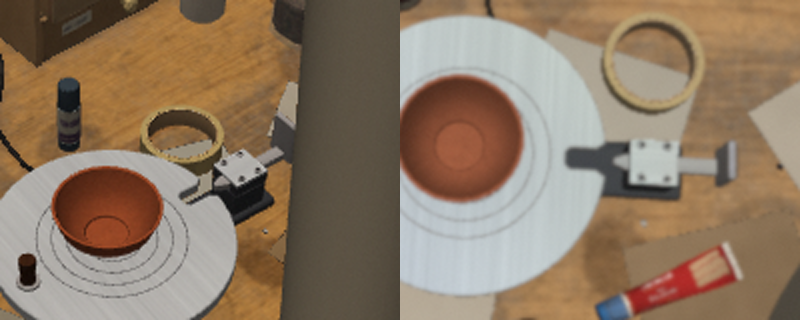

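The slot now faces the nose at (615,160) in the right half. The wheel, bowl, tape and tube are undisturbed. I'll descend behind the tab and push.

```bash
python3 -m handwheel '[[[0,0,15],[0,0,0],1],[[0,0,30],[0,0,0],1],[[0,0,30],[0,0,0],1],[[0,0,30],[0,0,0],1],[[0,0,15],[0,0,0],1],[[0,0,8],[0,0,0],1],[[8,0,0],[0,0,0],1],[[8,0,0],[0,0,0],1],[[3,0,0],[0,0,0],1],[[3,0,0],[0,0,0],1],[[3,0,0],[0,0,0],1],[[3,0,0],[0,0,0],1],[[3,0,0],[0,0,0],1],[[0,0,0],[0,0,0],1]]'
python3 - <<'E'
from h import *
C=np.array([.530,-.0253])
s=readout.get_state();print(pol(C,s['position']),s['contact_force'])
b=vision.get_image("top");print(slot(b,C,hi=-60,r=(.096,.1,.104)))
cv2.imwrite("pics/c5.png",np.hstack([cv2.resize(i,(400,320),interpolation=2) for i in(vision.get_image("scene")[130:290,280:480],b[220:340,340:490])]))
E
```

```text
clock: 16.48
position: [0.5101, -0.2582, 0.0715]
ee_rot: [0.0, 0.739, 0.674, 0.0]
contact_force: [-0.5, -1.1, 1.8]
width: 0.0
gripper_force: 1.0
(array([ 0.5101, -0.2582]), np.float64(233.8), np.float64(-94.9)) [-0.51713191 -1.06706522  1.80799392]
[(np.float64(-94.9), np.float64(18.9)), (np.float64(-94.8), np.float64(19.0)), (np.float64(-94.8), np.float64(19.2))]
```

View pics/c5.png

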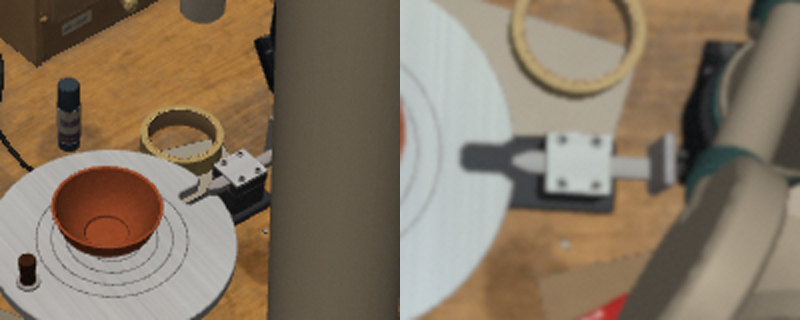

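The fingers are on the tab and the nose has started into the gap at (512,160) in the right half. I'll push on steadily.

```bash
python3 -m handwheel '[[[2,0,0],[0,0,0],1],[[2,0,0],[0,0,0],1],[[2,0,0],[0,0,0],1],[[2,0,0],[0,0,0],1],[[2,0,0],[0,0,0],1],[[2,0,0],[0,0,0],1],[[2,0,0],[0,0,0],1],[[2,0,0],[0,0,0],1],[[2,0,0],[0,0,0],1],[[2,0,0],[0,0,0],1],[[2,0,0],[0,0,0],1],[[1,0,0],[0,0,0],1],[[0,0,0],[0,0,0],1]]'
python3 -m handwheel '[[[1,0,0],[0,0,0],1],[[1,0,0],[0,0,0],1],[[0,0,0],[0,0,0],1]]'
python3 -m handwheel '[[[1,0,0],[0,0,0],1],[[1,0,0],[0,0,0],1],[[0,0,0],[0,0,0],1]]'
```

```text
clock: 18.2
position: [0.512, -0.2351, 0.0712]
ee_rot: [-0.0, 0.739, 0.674, 0.0]
contact_force: [0.3, -1.5, 2.3]
width: -0.0001
gripper_force: 0.9
clock: 18.58
position: [0.5122, -0.2333, 0.0713]
ee_rot: [-0.0, 0.739, 0.674, -0.0]
contact_force: [-0.4, -2.3, 1.6]
width: 0.0003
gripper_force: 1.1
clock: 18.95
position: [0.5123, -0.2318, 0.0713]
ee_rot: [0.0, 0.739, 0.674, -0.0]
contact_force: [-1.3, -5.0, 1.1]
width: -0.0001
gripper_force: 2.4
```

```bash
python3 -m handwheel '[[[1,0,0],[0,0,0],1],[[0,0,0],[0,0,0],1]]'
python3 -m handwheel '[[[1,0,0],[0,0,0],1],[[0,0,0],[0,0,0],1]]'
python3 - <<'E'
from h import *
C=np.array([.530,-.0253])
s=readout.get_state();print(pol(C,s['position']),s['contact_force'])
b=vision.get_image("top")
cv2.imwrite("pics/c6.png",np.hstack([cv2.resize(i,(400,320),interpolation=2) for i in(vision.get_image("scene")[130:290,280:480],b[220:340,340:490])]))
E
```

```text
clock: 19.2
position: [0.5123, -0.2318, 0.0713]
ee_rot: [0.001, 0.739, 0.674, -0.001]
contact_force: [-1.8, -7.3, 0.6]
width: 0.0004
gripper_force: 3.6
clock: 19.45
position: [0.5123, -0.2318, 0.0714]
ee_rot: [0.001, 0.739, 0.674, -0.002]
contact_force: [-3.3, -8.7, -0.3]
width: 0.0
gripper_force: 4.8
(array([ 0.5123, -0.2318]), np.float64(207.2), np.float64(-94.9)) [-3.3253494  -8.74481518 -0.29776718]
```

View pics/c6.png

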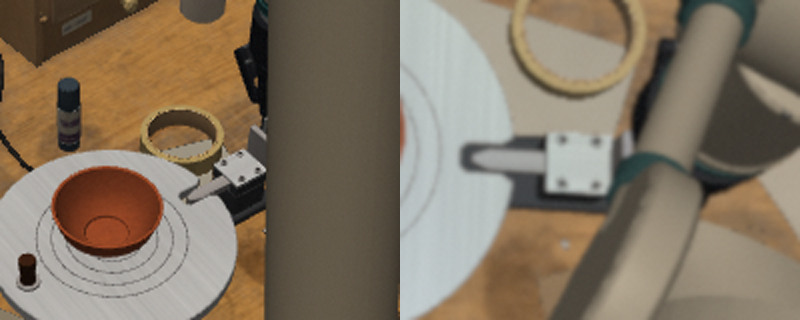

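The bar is in the slot, its nose at (475,157) in the right half, with the tab against the guide. The tool stopped moving while the force rose, so this is a hard stop. I'll push once more to confirm, then back off and lift.

```bash
python3 -m handwheel '[[[1.5,0,0],[0,0,0],1],[[0,0,0],[0,0,0],1],[[0,0,0],[0,0,0],1]]'
python3 -m handwheel '[[[-4,0,0],[0,0,0],1],[[-8,0,0],[0,0,0],1],[[-15,0,0],[0,0,0],1],[[-15,0,0],[0,0,0],1],[[0,0,-20],[0,0,0],1],[[0,0,-35],[0,0,0],1],[[0,0,-35],[0,0,0],1],[[0,0,-20],[0,0,0],1],[[0,0,0],[0,0,0],1],[[0,0,0],[0,0,0],1]]'
python3 - <<'E'
from h import *
C=np.array([.530,-.0253])
b=vision.get_image("top")
cv2.imwrite("pics/c7.png",np.hstack([cv2.resize(i,(400,320),interpolation=2) for i in(vision.get_image("scene")[130:330,240:490],b[190:362,230:445])]))
E
```

```text
clock: 19.92
position: [0.5124, -0.2318, 0.0714]
ee_rot: [0.002, 0.738, 0.674, -0.003]
contact_force: [-3.6, -11.4, -0.9]
width: -0.0002
gripper_force: 6.6
clock: 21.18
position: [0.5082, -0.2697, 0.1802]
ee_rot: [-0.001, 0.739, 0.673, -0.0]
contact_force: [-0.5, -0.4, -0.8]
width: -0.0003
gripper_force: 0.0
```

View pics/c7.png

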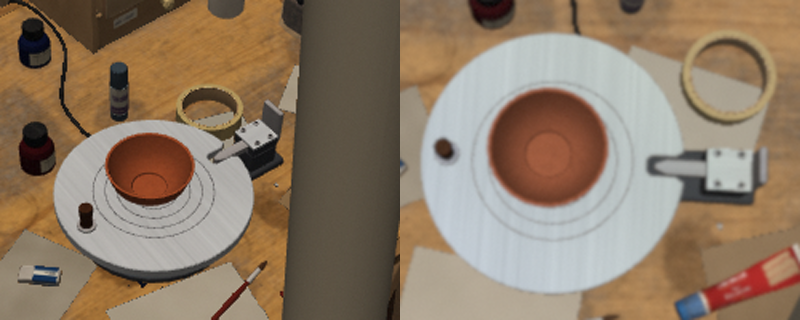

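The bar's nose is in the slot at (660,165), the tab at (760,165) is against the guide, and the bowl is centred and upright. The other things haven't moved and the arm is clear.

```bash
python3 -c "from rig import manip; print(manip.sign_off())"
```

```text
the job is handed in; nothing more can be done
None
```

The wheel is locked and the job is handed in: the slot faces the lock bar, the bar is fully home against its guide, the bowl stands centred and untouched, and it took about 21 s.

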